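Open the olive jar in the jar brace

TASK

Set the closed square olive jar into the square well of the wooden jar brace, upright and fully down, so that it cannot turn. There, unscrew its tight lid (counter-clockwise seen from above) just until the thread lets go, which takes less than a quarter turn, then lift it off and finish while still holding it: level and still, over the open mouth and a few centimetres above it at most, so that drips fall back into the jar, with the jar left standing in the well. Do not knock the jar over and leave the bitters bottle, jigger, tumbler and salt cellar where they stand.

Things in the scene. Friction and masses are not known exactly. Their poses are not given: they have to be found in the camera images.
- jar: Square clear-glass jar of green olives, about 0.45 kg, loose, left or right of the brace. Footprint 72 x 72 mm, corners cut 8 mm, body 78 mm high, shoulder (radius 30 mm) up to 86 mm, neck up to 106 mm; 114 mm high with the lid. Origin: centre of its underside; z up, x and y square to its faces (quarter turns are alike). Too wide to grip: carry it by its closed lid, which bears it easily.
- jar_mouth (a point): Centre of the jar's mouth, on the neck's top rim, 106 mm above the jar's underside; z up. Thread on the neck: three starts, right-handed, 3 mm rise per radian after a flat seat. Once free, the lid's lower edge clears the mouth after 16 mm straight up. In the well the jar itself can turn up to 10 degrees with the lid before the walls stop it.
- lid: Round knurled dark steel screw lid, 64 mm across, 24 mm high, 90 g. Origin: centre of the skirt's lower edge, 90 mm above the jar's underside while screwed on; z up. Its own yaw tells how far it has turned. Tight: about 0.5 N m for the first 35 degrees (a sprung sealing ring), then light; grip it with about 40 N.
- lid_top (a point): Centre of the lid's flat top, 24 mm above the lid's origin. Unscrewing: the lid rises about 2.5 mm and comes free after about 55 degrees of turn counter-clockwise against the jar; past about 95 degrees its lugs begin to meet the next thread starts. So turn it about 80 degrees (1.4 rad) in all, then lift; never turn it past a third of a turn while it is down on the neck.
- brace: Oak block, 118 x 118 x 42 mm, fixed to the stand, with a rubber-lined square well 77 x 77 mm in its top, 34 mm deep, the mouth chamfered by 6 mm; a small steel plate on each y side reaches to 80 mm from the centre. Origin: centre of its underside; z up, x and y square to the well's walls.
- brace_floor (a point): Centre of the well's floor, 8 mm above the stand; the jar's origin belongs here. Axes as the brace.
- bitters: Bystander: small brown bitters bottle, 47 mm across, 138 mm high; origin at the centre of its underside.
- jigger: Bystander: steel double jigger, 41 mm across, 97 mm high; origin at the centre of its underside.
- tumbler: Bystander: clear glass tumbler, 68 mm across, 102 mm high; origin at the centre of its underside.
- cellar: Bystander: round wooden salt cellar, 70 mm across, 67 mm high; origin at the centre of its underside.
- lid_pip (a point): Small bright raised pip on the lid's top, 28.5 mm from its centre along the lid's x axis; at the start it lies along the jar's x axis, so it shows how far the lid has been turned.
There are look-alikes about, which are no part of the job. Of the things that look like the brace, the larger one is meant.

How it is judged:
By the outcome, as a careful person would: the job done as asked, in the order asked, and still so for the second after the job is handed in, while the arm keeps its last pose, push and grip.
It also fails if it takes over 48 s, if anything falls off the work surface, if the arm or the gripper's body presses on something with over 40 N, if the wrist force passes 120 N, or if a joint passes its speed limit or range.

ROBOT

A 6-joint arm with a two-finger parallel gripper is mounted at the origin on a cart in front of the work surface, level with it; the furniture and walls round the work are solid. World frame = base frame: x ahead of the robot, y to its left, z up, the work surface at z = 0. Lengths are in mm, angles in rad, forces in N, time in s.
With the tool pointing down it reaches from about 375 to 925 mm from the base axis. Payload 5.7 kg.
Tool frame: the origin (TCP) lies at the very end of the fingers, on their centre line; the grasp point (between the pads) lies 19 mm behind it; z points along the fingers, x is the direction in which the jaws open and shut, and the axes are right-handed (so a half turn about z gives the same grasp; the last joint's range is limited). The gripper opens to 88 mm and grips with 3 to 60 N. Pads are 20 mm wide; open, the fingers measure 115 mm over their backs; the gripper's body (75 mm by 178 mm) begins 61 mm behind the grasp point.
Start: joints at [0.989, 0.359, 1.51, -0, 1.272, -0.115], TCP at [270.006, 535.779, 222.623] pointing down, gripper open.
Joint ranges: [-2.97, 2.97], [-1.01, 2.36], [0.21, 2.38], [-0.96, 4.11], [0.2, 2.71], [-2.98, 2.98]. Speed limits (rad/s): [2.39, 2.39, 3.14, 3.14, 3.14, 3.14].

INTERFACE

Orientations are given as a 3x3 rotation matrix whose columns are the frame's x, y, z axes.
In Python, from station import state, vision, bot gives the robot as it stands.
- The arm moves only by the tool move_arm, never from a script. Its argument "steps" is a list of rows, each an object of numbers: "gripper": the gripper's target within -1 to 1 (shut at 1, half-way at 0, fully open at -1); "x", "y", "z": the shift along the tool's x, y, z in units of 60 mm (1.0 is 60 mm); "yaw": the turn about the tool's z in rad. In form: [{"gripper": .., "x": .., "y": .., "z": .., "yaw": ..}, ...]. A call has 1 to 10 rows; each row shifts and turns the pose as measured when the row begins, along the tool's axes as they then stand; what a row does not reach is not made up. A row lasts 1/8 s, in which the tool goes at most 62.5 mm and 10.7 degrees, less where a joint would pass 70% of its speed; a pose out of reach is approached as far as the arm can. A call is refused whole if a number of a shift passes 1 or a number of a turn 0.188, either way. A call with a gripper value outside its range is refused whole. The fingers move at their own pace and stop on an object; "squeeze" is the grip in N (left out, the last holds). Time passes only in rows, so rows that do not move let the fingers close. It gives the time, the measured TCP pose, the force and the opening at its end, in the units of the state.
- state(): the state, without advancing time (a new reading comes with each control period).
- vision.get_image(name): name is "side" or "top"; returns a dict with "img" (420x560x3 uint8, red, green, blue), "z_map" (420x560 float32, mm along the optical axis (not along the pixel's ray), 0 where there is no reading), "mtx" (3x3 intrinsics, pixels), "k1" (the pictures are not rectified: a ray, as slopes to the right and down, at radius r is drawn at 1 + k1 r^2 times it, then the intrinsics apply), "view" (4x4, takes a point from world to camera coordinates). Camera axes: x right, y down, z forward; pixel columns grow to the right and rows downward; lengths in mm; the calibration is good to about 2 mm. A picture is of the moment at which its call begins.
- bot.sign_off(): hands the job in, once; it reports no verdict.
The state is a dict: "time": time; "joint_pos": joint angles; "qvel": joint speeds; "joint_efforts": joint torques, N m; "ee_pos": TCP position; "orientation": TCP orientation; "wrist_force": force on the tool from outside, world axes, zero at the start; "torque": the same for the moment, N m; "grip_width": finger opening in mm.
Only numpy, scipy, OpenCV 4.12 (cv2) and the standard library are available. Lean on these libraries where they do the work, as an engineer would, in place of code of your own. Each camera call takes 0.05 s, during which the arm holds its last target. There are 200 camera calls.

## Working session

There is one attempt and no reset: what is moved stays moved. The work goes in short steps, Python scripts to look and compute and a tool call to move; the robot and the scene stay as the last step left them, time stands still between calls to the robot, and variables do not carry over. Pictures are saved under pics/ and viewed, about 8 in all and at most 12, crops included, and the job is handed in when it is done.

Besides the shell and the picture viewer there is one more tool, called by a JSON object that holds its "method" and its "body". move_arm: Moves the arm, as the interface text tells. Its arguments: {"type":"object","properties":{"steps":{"type":"array"},"squeeze":{"type":"number"}},"required":["steps"]}

```bash
mkdir -p pics; cat > h.py <<'E'
import numpy as np, cv2
from station import state, vision, bot
def grab(n):
    d=vision.get_image(n); np.savez(f'{n}.npz',**d); return d
def save(img,p): cv2.imwrite(p,cv2.cvtColor(img,cv2.COLOR_RGB2BGR))
def slopes(d,uv):
    uv=np.atleast_2d(np.float64(uv)); K=np.array(d['mtx'])
    return cv2.undistortPoints(uv.reshape(-1,1,2),K,np.array([float(d['k1']),0,0,0,0.])).reshape(-1,2)
def ray(d,uv):
    s=slopes(d,uv); V=np.array(d['view']); R=V[:3,:3]; c=-R.T@V[:3,3]
    return c, np.c_[s,np.ones(len(s))]@R
def onplane(d,uv,z):
    c,r=ray(d,uv); return c+r*((z-c[2])/r[:,2])[:,None]
def cloud(d):
    h,w=d['z_map'].shape; g=np.stack(np.meshgrid(np.arange(w),np.arange(h)),-1).reshape(-1,2)
    c,r=ray(d,g); return (c+r*d['z_map'].reshape(-1,1)).reshape(h,w,3)
def proj(d,P):
    V=np.array(d['view']); rv,_=cv2.Rodrigues(V[:3,:3])
    return cv2.projectPoints(np.float64(P).reshape(-1,1,3),rv,V[:3,3],np.array(d['mtx']),np.array([float(d['k1']),0,0,0,0.]))[0].reshape(-1,2)
E
python3 - <<'E'
from h import *
for n in('top','side'):
    d=grab(n); save(d['img'],f'pics/{n}0.png'); V=d['view']; print(n,-V[:3,:3].T@V[:3,3],V[:3,:3].round(2).tolist(),d['mtx'],d['k1'])
print(state())
E
```

```text
top [ 480.62528479   14.87343786 1007.37961368] [[-0.01, -1.0, -0.01], [-0.99, 0.01, -0.12], [0.12, 0.01, -0.99]] [[489.62430015   0.         285.37438645]
 [  0.         489.62430015 206.22423141]
 [  0.           0.           1.        ]] -0.022440066692856236
side [ 200.20099713 -406.44639013  842.83889997] [[0.73, -0.69, -0.0], [-0.56, -0.59, -0.58], [0.4, 0.43, -0.81]] [[418.95424971   0.         273.73170224]
 [  0.         418.95424971 207.95971886]
 [  0.           0.           1.        ]] -0.0918462668233251
{'time': 0.1, 'joint_pos': array([ 9.88885400e-01,  3.59455943e-01,  1.51132524e+00,  5.79282686e-06,
        1.27251073e+00, -1.15128102e-01]), 'qvel': array([-0.00042982, -0.00226376, -0.00477479, -0.00045883,  0.00020359,
        0.00094742]), 'joint_efforts': array([-4.96358844e-04, -5.16353130e+01, -2.71408653e+01,  6.77212654e-02,
        2.76926154e-02, -3.01730097e-05]), 'ee_pos': array([269.68040317, 535.27189917, 221.87959319]), 'orientation': array([[ 4.50016348e-01,  8.93019824e-01, -9.38575220e-04],
       [ 8.93018723e-01, -4.50017282e-01, -1.41654203e-03],
       [-1.68737518e-03, -2.00698173e-04, -9.99998556e-01]]), 'wrist_force': array([-0.29306913,  1.26801987, -0.56853509]), 'torque': array([ 0.02855461, -0.01882786, -0.02798635]), 'grip_width': 87.57311754703838}
```

View pics/top0.png

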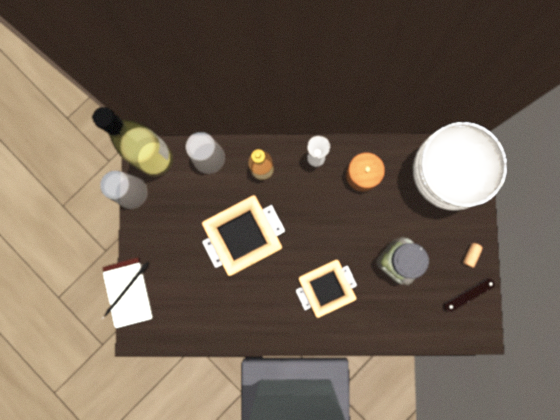

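View pics/side0.png

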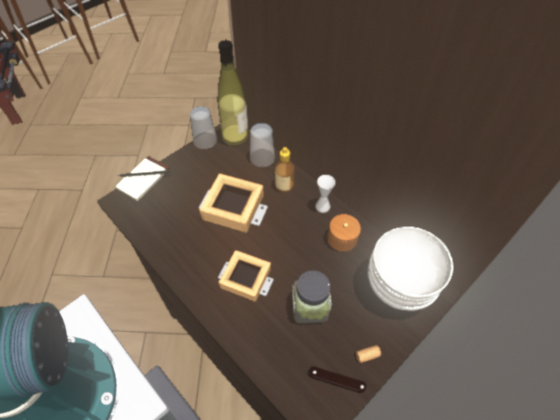

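Candidates for the brace: large oak frame at top (242,235) and small one at (327,289); the larger one is meant. The jar is at top (405,260), side (312,298), with the jigger (318,150), bitters (261,165), cellar (366,172) and tumbler (205,153) beyond. Next I'll measure, then confirm in a crop.

```bash
cat > m.py <<'E'
from h import *
def brace(d,win):
    # square from oak mask, ray cast on z=42
    hsv=cv2.cvtColor(d['img'],cv2.COLOR_RGB2HSV); m=((hsv[...,0]>8)&(hsv[...,0]<28)&(hsv[...,1]>60)&(hsv[...,2]>150)).astype(np.uint8)
    w=np.zeros_like(m); w[win[1]:win[3],win[0]:win[2]]=1; m*=w
    C=cloud(d); z=C[...,2]; m2=m*(abs(z-42)<12).astype(np.uint8)
    P=onplane(d,np.argwhere(m2>0)[:,::-1],42)
    return m2,P
E
python3 - <<'E'
from m import *
for n,w,wl in(('top',(185,180,300,285),(375,225,445,295)),('side',(190,160,275,240),(285,260,345,330)),('top',(290,250,365,330),None)):
    d=dict(np.load(n+'.npz')); C=cloud(d)
    m,P=brace(d,w); print(n,'brace px',m.sum(),'zmed',np.median(C[m>0][:,2]))
    r=cv2.minAreaRect(P[:,:2].astype(np.float32)); print(' rect',r)
    # well floor hole contour: inner
    h=cv2.findContours(m,cv2.RETR_CCOMP,cv2.CHAIN_APPROX_NONE); 
    for c,hi in zip(h[0],h[1][0]):
        if cv2.contourArea(c)>300: print('  ','hole' if hi[3]>=0 else 'outer',cv2.minAreaRect(onplane(d,c.reshape(-1,2),42)[:,:2].astype(np.float32)))
    if wl:
        s=C[wl[1]:wl[3],wl[0]:wl[2]]; z=s[...,2]; q=s[(z>108)&(z<122)]
        print(' lid',len(q),q.mean(0),q.min(0),q.max(0),cv2.minEnclosingCircle(q[:,:2].astype(np.float32)))
d=dict(np.load('top.npz')); s=dict(np.load('side.npz'))
a=cv2.resize(d['img'][195:315,185:445],(780,360),interpolation=cv2.INTER_CUBIC)
b=cv2.resize(d['img'][225:295,375:445],(240,240),interpolation=cv2.INTER_CUBIC)
c=cv2.resize(s['img'][255:330,280:350],(224,240),interpolation=cv2.INTER_CUBIC)
e=cv2.resize(s['img'][165:240,190:280],(288,240),interpolation=cv2.INTER_CUBIC)
save(np.vstack([a,np.hstack([b,c,e,np.zeros((240,28,3),np.uint8)])]),'pics/crop1.png')
E
```

```text
top brace px 808 zmed 39.79676227540841
 rect ((509.8321838378906, 92.66984558105469), (188.74853515625, 119.39132690429688), 28.05306053161621)
   outer ((543.06396484375, 110.57959747314453), (92.78162384033203, 91.93505859375), 27.590412139892578)
   hole ((540.562255859375, 108.55659484863281), (79.0897445678711, 78.245361328125), 27.80502700805664)
 lid 994 [ 487.87074581 -204.62055956  114.79369811] [ 456.66279073 -237.0851053   108.09645361] [ 520.09646928 -173.53871362  120.64080977] ((488.4580078125, -205.19869995117188), 32.43797302246094)
side brace px 1304 zmed 41.095989324771665
 rect ((537.9490356445312, 105.568603515625), (126.31282806396484, 121.8338623046875), 27.51568603515625)
   outer ((537.9490356445312, 105.568603515625), (126.31282806396484, 121.8338623046875), 27.51568603515625)
   hole ((538.7627563476562, 103.25181579589844), (79.1667709350586, 80.40724182128906), 27.62459945678711)
 lid 844 [ 486.12427823 -206.96836772  114.11940475] [ 455.87743193 -237.73079019  108.07219596] [ 520.20521359 -174.86257033  117.68017136] ((487.3818359375, -205.67884826660156), 32.839599609375)
top brace px 130 zmed 31.050906510968332
 rect ((435.77581787109375, -58.123779296875), (84.2059097290039, 84.15934753417969), 24.38074493408203)
```

View pics/crop1.png

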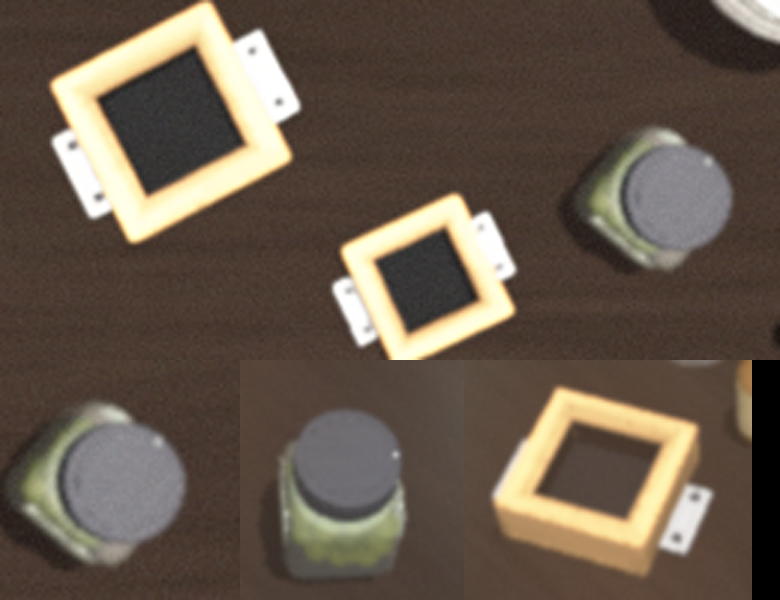

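The crop confirms it: the large brace is ~118 mm over the frame, against ~84 mm for the small one. The jar lid's pip shows in the top crop at about full-image pixel (421,248). Now I'll refine the numbers.

```bash
cat > m2.py <<'E'
from h import *
def quad(n,d,win):
    x0,y0,x1,y1=win; im=cv2.resize(d['img'][y0:y1,x0:x1],None,fx=4,fy=4,interpolation=cv2.INTER_CUBIC)
    hsv=cv2.cvtColor(im,cv2.COLOR_RGB2HSV); m=((hsv[...,1]>35)&(hsv[...,2]>130)&(hsv[...,0]<40)).astype(np.uint8)
    m=cv2.morphologyEx(m,cv2.MORPH_OPEN,np.ones((9,9)))
    cs,hh=cv2.findContours(m,cv2.RETR_CCOMP,cv2.CHAIN_APPROX_NONE); out=[]
    for c,h in zip(cs,hh[0]):
        if cv2.contourArea(c)<8000: continue
        uv=(c.reshape(-1,2)+.5)/4-.5+[x0,y0]; hole=h[3]>=0
        for z in ((42,36) if hole else (42,)):
            r=cv2.minAreaRect(onplane(d,uv,z)[:,:2].astype(np.float32)); out.append((hole,z,np.round(r[0],1),np.round(r[1],1),round(r[2],1)))
    return out
def lid(d,win,ztop=114):
    x0,y0,x1,y1=win; C=cloud(d)[y0:y1,x0:x1]; z=C[...,2]; m=(abs(z-ztop)<6).astype(np.uint8)
    m=cv2.morphologyEx(m,cv2.MORPH_OPEN,np.ones((3,3)))
    mm=cv2.resize(m*255,None,fx=4,fy=4,interpolation=cv2.INTER_LINEAR)
    cs,_=cv2.findContours((mm>127).astype(np.uint8),cv2.RETR_EXTERNAL,cv2.CHAIN_APPROX_NONE); c=max(cs,key=cv2.contourArea).reshape(-1,2)
    P=onplane(d,(c+.5)/4-.5+[x0,y0],ztop)[:,:2]
    return P.mean(0),cv2.fitEllipse(P.astype(np.float32))
E
python3 - <<'E'
from m2 import *
for n,w,wl,wp in(('top',(185,180,300,285),(375,225,445,295),(416,243,426,253)),('side',(190,160,275,240),(285,260,345,330),(328,276,345,292))):
    d=dict(np.load(n+'.npz'))
    for o in quad(n,d,w): print(n,o)
    L=lid(d,wl); print(' lid',L)
    x0,y0,x1,y1=wp; g=d['img'][y0:y1,x0:x1].astype(float).sum(2); g=g-np.percentile(g,85); g[g<0]=0
    j=np.unravel_index(g.argmax(),g.shape); p=onplane(d,[[x0+j[1],y0+j[0]]],115.5)[0]; v=p[:2]-L[1][0]
    print(' pip px',x0+j[1],y0+j[0],p,'r',np.hypot(*v),'ang',np.degrees(np.arctan2(v[1],v[0])))
# jar body outline top view: olive faces at base
d=dict(np.load('side.npz')); C=cloud(d); 
for n,w in(('top',(370,220,450,300)),('side',(275,255,350,335))):
    d=dict(np.load(n+'.npz'));C=cloud(d)[w[1]:w[3],w[0]:w[2]];q=C[(C[...,2]>15)&(C[...,2]<82)]
    print(n,'body',cv2.minAreaRect(q[:,:2].astype(np.float32)))
E
```

```text
top (np.False_, 42, array([541.4, 109. ]), array([123.6, 121.7]), 27.5)
top (np.True_, 42, array([541.2, 109.1]), array([74.3, 74.5]), 27.7)
top (np.True_, 36, array([541.6, 109.7]), array([74.7, 74.9]), 27.7)
 lid (array([ 487.59886383, -204.412333  ]), ((487.90234375, -204.8587188720703), (63.02116775512695, 64.83187103271484), 1.8442044258117676))
 pip px 421 249 [ 508.79693007 -224.04773626  115.5       ] r 28.36903462866561 ang -42.56351773409628
side (np.False_, 42, array([533.2, 100.2]), array([144.8, 135.4]), 27.4)
side (np.True_, 42, array([538.6, 104.1]), array([73.6, 73.7]), 27.7)
side (np.True_, 36, array([541.1, 107.9]), array([74.1, 74.3]), 27.7)
 lid (array([ 486.64139983, -206.7020838 ]), ((486.6051025390625, -206.41773986816406), (63.39347457885742, 65.56668090820312), 123.78351593017578))
 pip px 328 284 [ 508.97269852 -224.4261673   115.5       ] r 28.71607229917462 ang -38.837970224070624
top body ((488.0818176269531, -205.21791076660156), (72.76100158691406, 73.168212890625), 49.016605377197266)
side body ((486.0909729003906, -207.8358612060547), (71.05155944824219, 73.3236312866211), 48.991939544677734)
```

{"method": "move_arm", "body": {"steps": [{"gripper": -1, "x": -0.4, "y": 0.37, "z": 0, "yaw": 0}, {"gripper": -1, "x": -0.7, "y": 0.65, "z": 0, "yaw": 0}, {"gripper": -1, "x": -0.7, "y": 0.65, "z": 0, "yaw": 0}, {"gripper": -1, "x": -0.7, "y": 0.65, "z": 0, "yaw": 0}, {"gripper": -1, "x": -0.7, "y": 0.65, "z": 0, "yaw": 0}, {"gripper": -1, "x": -0.7, "y": 0.65, "z": 0, "yaw": 0}, {"gripper": -1, "x": -0.7, "y": 0.65, "z": 0, "yaw": 0}, {"gripper": -1, "x": -0.7, "y": 0.65, "z": 0, "yaw": 0}, {"gripper": -1, "x": -0.7, "y": 0.65, "z": 0, "yaw": 0}, {"gripper": -1, "x": -0.7, "y": 0.65, "z": 0, "yaw": 0}]}}

```text
time: 1.35
ee_pos: [425.4, -3.7, 220.4]
orientation: [[0.443, 0.897, -0.0], [0.897, -0.443, -0.002], [-0.002, 0.001, -1.0]]
wrist_force: [1.0, 0.6, 0.0]
grip_width: 87.9
```

```bash
cat > go.py <<'E'
import sys; from h import *
def rel(p,yawdeg):
    s=state(); R=np.array(s['orientation']); e=np.array(p,float)-s['ee_pos']; y=np.degrees(np.arctan2(R[1,0],R[0,0]))
    dy=(yawdeg-y+180)%360-180
    a=np.radians(yawdeg); T=np.array([[np.cos(a),np.sin(a),0],[np.sin(a),-np.cos(a),0],[0,0,-1]])
    print('t',round(s['time'],2),'pos',s['ee_pos'].round(1),'yaw',y.round(2),'tilt',R[:2,2].round(4),'F',s['wrist_force'].round(1),'M',s['torque'].round(2),'w',round(s['grip_width'],1),'j6',s['joint_pos'][5].round(2))
    print('need tool units now-axes',(R.T@e/60).round(3),'after-yaw axes',(T.T@e/60).round(3),'yaw rad',round(-np.radians(dy),3))
rel([float(v) for v in sys.argv[1:4]],float(sys.argv[4]))
E
python3 go.py 487.2 -205.7 180 49
```

```text
t 1.35 pos [425.4  -3.7 220.4] yaw 63.72 tilt [-0.0002 -0.0017] F [1.  0.6 0. ] M [-0.03 -0.05  0.01] w 87.9 j6 -1.28
need tool units now-axes [-2.562  2.413  0.679] after-yaw axes [-1.866  2.986  0.674] yaw rad 0.257
```

{"method": "move_arm", "body": {"steps": [{"gripper": -1, "x": 0, "y": 0, "z": 0, "yaw": 0.128}, {"gripper": -1, "x": 0, "y": 0, "z": 0, "yaw": 0.128}, {"gripper": -1, "x": -0.47, "y": 0.75, "z": 0, "yaw": 0}, {"gripper": -1, "x": -0.47, "y": 0.75, "z": 0, "yaw": 0}, {"gripper": -1, "x": -0.47, "y": 0.75, "z": 0.3, "yaw": 0}, {"gripper": -1, "x": -0.46, "y": 0.74, "z": 0.37, "yaw": 0}, {"gripper": -1, "x": 0, "y": 0, "z": 0, "yaw": 0}]}}

```text
time: 2.22
ee_pos: [486.6, -218.1, 178.4]
orientation: [[0.667, 0.745, 0.0], [0.745, -0.667, -0.002], [-0.001, 0.002, -1.0]]
wrist_force: [-0.2, 0.4, 0.6]
grip_width: 87.9
```

```bash
python3 go.py 487.2 -205.7 85 49
```

```text
t 2.23 pos [ 486.6 -218.1  178.4] yaw 48.17 tilt [ 0.0004 -0.002 ] F [-0.2  0.4  0.6] M [0.01 0.04 0.03] w 87.9 j6 -1.39
need tool units now-axes [ 0.162 -0.133  1.557] after-yaw axes [ 0.162 -0.128  1.557] yaw rad -0.015
```

{"method": "move_arm", "body": {"steps": [{"gripper": -1, "x": 0.16, "y": -0.13, "z": 0, "yaw": -0.015}, {"gripper": -1, "x": 0, "y": 0, "z": 0.3, "yaw": 0}, {"gripper": -1, "x": 0, "y": 0, "z": 0.3, "yaw": 0}, {"gripper": -1, "x": 0, "y": 0, "z": 0, "yaw": 0}]}}

```text
time: 2.72
ee_pos: [485.4, -198.1, 143.0]
orientation: [[0.652, 0.758, -0.001], [0.758, -0.652, 0.001], [0.0, -0.001, -1.0]]
wrist_force: [-1.4, 0.2, -0.3]
grip_width: 87.4
```

```bash
python3 go.py 487.2 -205.7 85 49
```

```text
t 2.73 pos [ 485.4 -198.1  143. ] yaw 49.32 tilt [-0.0007  0.001 ] F [-1.4  0.2 -0.3] M [-0.02 -0.   -0.02] w 87.4 j6 -1.38
need tool units now-axes [-0.077  0.106  0.967] after-yaw axes [-0.076  0.105  0.967] yaw rad 0.006
```

{"method": "move_arm", "body": {"steps": [{"gripper": -1, "x": -0.075, "y": 0.105, "z": 0, "yaw": 0.006}, {"gripper": -1, "x": 0, "y": 0, "z": 0, "yaw": 0}]}}

```text
time: 2.98
ee_pos: [488.0, -204.5, 144.9]
orientation: [[0.655, 0.756, 0.001], [0.756, -0.655, 0.0], [0.001, 0.001, -1.0]]
wrist_force: [0.8, -0.3, 0.0]
grip_width: 87.8
```

```bash
python3 go.py 487.2 -205.7 85 49
```

```text
t 2.98 pos [ 488.  -204.5  144.9] yaw 49.1 tilt [0.0012 0.0001] F [ 0.8 -0.3  0. ] M [-0.02  0.02 -0.  ] w 87.8 j6 -1.39
need tool units now-axes [-0.026  0.002  0.998] after-yaw axes [-0.025  0.003  0.998] yaw rad 0.002
```

{"method": "move_arm", "body": {"steps": [{"gripper": -1, "x": -0.01, "y": 0, "z": 0.3, "yaw": 0}, {"gripper": -1, "x": 0, "y": 0, "z": 0.3, "yaw": 0}, {"gripper": -1, "x": 0, "y": 0, "z": 0.3, "yaw": 0}, {"gripper": -1, "x": 0, "y": 0, "z": 0.05, "yaw": 0}]}}

```text
time: 3.48
ee_pos: [490.4, -206.3, 90.1]
orientation: [[0.655, 0.756, 0.007], [0.756, -0.655, -0.003], [0.002, 0.007, -1.0]]
wrist_force: [0.8, 0.7, -0.6]
grip_width: 87.7
```

```bash
python3 go.py 487.2 -205.7 85 49
```

```text
t 3.48 pos [ 490.4 -206.3   90.1] yaw 49.08 tilt [ 0.0072 -0.0031] F [ 0.8  0.7 -0.6] M [-0.02  0.08  0.01] w 87.7 j6 -1.39
need tool units now-axes [-0.028 -0.048  0.084] after-yaw axes [-0.028 -0.047  0.084] yaw rad 0.001
```

{"method": "move_arm", "body": {"steps": [{"gripper": -1, "x": -0.028, "y": -0.048, "z": 0.07, "yaw": 0}]}}

```text
time: 3.6
ee_pos: [487.9, -206.2, 86.5]
orientation: [[0.655, 0.756, 0.009], [0.756, -0.655, -0.004], [0.003, 0.009, -1.0]]
wrist_force: [0.2, -0.7, 0.3]
grip_width: 87.8
```

```bash
python3 go.py 487.2 -205.7 85 49
```

```text
t 3.6 pos [ 487.9 -206.2   86.5] yaw 49.08 tilt [ 0.0087 -0.0039] F [ 0.2 -0.7  0.3] M [-0.05 -0.   -0.01] w 87.8 j6 -1.39
need tool units now-axes [-0.003 -0.015  0.025] after-yaw axes [-0.002 -0.014  0.025] yaw rad 0.001
```

{"method": "move_arm", "body": {"steps": [{"gripper": 1, "x": 0, "y": 0, "z": 0, "yaw": 0}, {"gripper": 1, "x": 0, "y": 0, "z": 0, "yaw": 0}, {"gripper": 1, "x": 0, "y": 0, "z": 0, "yaw": 0}, {"gripper": 1, "x": 0, "y": 0, "z": 0, "yaw": 0}], "squeeze": 42}}

```text
time: 4.1
ee_pos: [488.6, -206.1, 87.8]
orientation: [[0.655, 0.755, 0.011], [0.755, -0.655, -0.004], [0.004, 0.011, -1.0]]
wrist_force: [0.9, 0.2, -3.4]
grip_width: 63.2
```

```bash
python3 go.py 487.2 -205.7 146 49
```

```text
t 4.1 pos [ 488.6 -206.1   87.8] yaw 49.05 tilt [ 0.0108 -0.0042] F [ 0.9  0.2 -3.4] M [ 0.01 -0.09 -0.01] w 63.2 j6 -1.39
need tool units now-axes [-0.007 -0.011 -0.97 ] after-yaw axes [-0.01  -0.021 -0.97 ] yaw rad 0.001
```

{"method": "move_arm", "body": {"steps": [{"gripper": 1, "x": 0, "y": 0, "z": -0.2, "yaw": 0}, {"gripper": 1, "x": 0, "y": 0, "z": -0.35, "yaw": 0}, {"gripper": 1, "x": 0, "y": 0, "z": -0.35, "yaw": 0}, {"gripper": 1, "x": 0, "y": 0, "z": -0.25, "yaw": 0}, {"gripper": 1, "x": 0, "y": 0, "z": 0, "yaw": 0}]}}

```text
time: 4.72
ee_pos: [484.6, -204.7, 158.7]
orientation: [[0.655, 0.756, 0.004], [0.756, -0.655, -0.002], [0.001, 0.005, -1.0]]
wrist_force: [0.4, -0.2, -6.2]
grip_width: 63.6
```

```bash
python3 go.py 541.2 108.5 158 27.7
```

```text
t 4.72 pos [ 484.6 -204.7  158.7] yaw 49.08 tilt [ 0.0042 -0.002 ] F [ 0.4 -0.2 -6.2] M [-0.01 -0.04  0.08] w 63.6 j6 -1.39
need tool units now-axes [ 4.562 -2.707  0.005] after-yaw axes [ 3.261 -4.184  0.011] yaw rad 0.373
```

{"method": "move_arm", "body": {"steps": [{"gripper": 1, "x": 0, "y": 0, "z": 0, "yaw": 0.12}, {"gripper": 1, "x": 0, "y": 0, "z": 0, "yaw": 0.12}, {"gripper": 1, "x": 0, "y": 0, "z": 0, "yaw": 0.1}, {"gripper": 1, "x": 0.25, "y": -0.32, "z": 0, "yaw": 0}, {"gripper": 1, "x": 0.45, "y": -0.58, "z": 0, "yaw": 0}, {"gripper": 1, "x": 0.5, "y": -0.64, "z": 0, "yaw": 0}, {"gripper": 1, "x": 0.5, "y": -0.64, "z": 0, "yaw": 0}, {"gripper": 1, "x": 0.5, "y": -0.64, "z": 0, "yaw": 0}, {"gripper": 1, "x": 0.45, "y": -0.58, "z": 0, "yaw": 0}, {"gripper": 1, "x": 0.25, "y": -0.32, "z": 0, "yaw": 0}]}}

```text
time: 5.98
ee_pos: [523.9, 81.8, 151.3]
orientation: [[0.878, 0.479, -0.009], [0.48, -0.878, -0.0], [-0.008, -0.004, -1.0]]
wrist_force: [-1.2, -0.4, -5.6]
grip_width: 63.5
```

```bash
python3 go.py 541.2 108.5 158 27.7
```

```text
t 5.97 pos [523.9  81.8 151.3] yaw 28.65 tilt [-0.009  -0.0003] F [-1.2 -0.4 -5.6] M [-0.15  0.01 -0.04] w 63.5 j6 -0.48
need tool units now-axes [ 0.466 -0.253 -0.114] after-yaw axes [ 0.462 -0.26  -0.111] yaw rad 0.017
```

{"method": "move_arm", "body": {"steps": [{"gripper": 1, "x": 0.25, "y": -0.14, "z": -0.1, "yaw": 0.015}, {"gripper": 1, "x": 0.1, "y": -0.06, "z": 0, "yaw": 0}, {"gripper": 1, "x": 0, "y": 0, "z": 0, "yaw": 0}]}}

```text
time: 6.35
ee_pos: [534.4, 104.5, 154.7]
orientation: [[0.883, 0.469, -0.014], [0.469, -0.883, -0.001], [-0.013, -0.006, -1.0]]
wrist_force: [-0.4, -0.1, -5.8]
grip_width: 63.6
```

```bash
python3 go.py 541.2 108.5 158 27.7; python3 - <<'E'
from h import *
a=grab('top');b=grab('side')
save(np.hstack([cv2.resize(a['img'][160:300,170:310],(400,400)),cv2.resize(b['img'][110:250,180:320],(400,400))]),'pics/carry.png')
E
```

```text
t 6.35 pos [534.4 104.5 154.7] yaw 28.0 tilt [-0.0144 -0.0011] F [-0.4 -0.1 -5.8] M [-0.05  0.01  0.05] w 63.6 j6 -0.42
need tool units now-axes [ 0.13  -0.006 -0.057] after-yaw axes [ 0.13  -0.006 -0.055] yaw rad 0.005
```

View pics/carry.png

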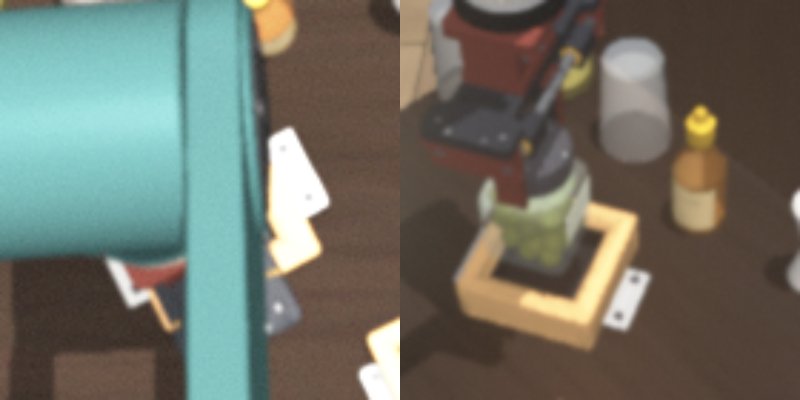

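The side view shows the jar hanging upright over the well and still short of it toward the robot, as the pose says. I'll correct, then go down.

{"method": "move_arm", "body": {"steps": [{"gripper": 1, "x": 0.16, "y": 0.03, "z": 0, "yaw": 0.005}, {"gripper": 1, "x": 0, "y": 0, "z": 0.15, "yaw": 0}, {"gripper": 1, "x": 0, "y": 0, "z": 0.15, "yaw": 0}]}}

```text
time: 6.82
ee_pos: [544.2, 105.4, 136.0]
orientation: [[0.887, 0.462, -0.013], [0.462, -0.887, -0.001], [-0.013, -0.005, -1.0]]
wrist_force: [0.0, -0.9, -5.9]
grip_width: 63.5
```

```bash
python3 go.py 544 107.5 137 27.7
```

```text
t 6.83 pos [544.2 105.4 136. ] yaw 27.53 tilt [-0.0135 -0.0015] F [ 0.  -0.9 -5.9] M [-0.02  0.06 -0.03] w 63.5 j6 -0.41
need tool units now-axes [ 0.013 -0.033 -0.017] after-yaw axes [ 0.013 -0.033 -0.017] yaw rad -0.003
```

{"method": "move_arm", "body": {"steps": [{"gripper": 1, "x": 0.013, "y": -0.033, "z": 0, "yaw": 0}]}}

```text
time: 6.95
ee_pos: [543.1, 107.3, 134.8]
orientation: [[0.887, 0.462, -0.016], [0.462, -0.887, -0.002], [-0.015, -0.006, -1.0]]
wrist_force: [-0.0, -0.7, -5.1]
grip_width: 63.4
```

```bash
python3 go.py 544 107.5 100 27.7; python3 - <<'E'
from h import *
b=grab('side'); S=6; x0,y0=190,120
im=cv2.resize(b['img'][y0:y0+98,x0:x0+100],None,fx=S,fy=S,interpolation=cv2.INTER_CUBIC)
def sq(c,h,z,col,yaw=27.7):
    a=np.radians(yaw);R=np.array([[np.cos(a),-np.sin(a)],[np.sin(a),np.cos(a)]])
    P=np.c_[(np.array([[-h,-h],[h,-h],[h,h],[-h,h]])@R.T)+c,np.full(4,z)]
    uv=((proj(b,P)-[x0,y0]+.5)*S).astype(int); cv2.polylines(im,[uv],True,col,1)
sq((541.2,108.5),59,42,(255,0,0)); sq((541.2,108.5),38.5,36,(255,0,255)); sq((541.2,108.5),36,48,(0,255,255)); sq((541.2,108.5),36,48+78,(0,255,255))
save(im,'pics/ins.png')
E
```

```text
t 6.95 pos [543.1 107.3 134.8] yaw 27.51 tilt [-0.0157 -0.0017] F [-0.  -0.7 -5.1] M [-0.02  0.04 -0.01] w 63.4 j6 -0.41
need tool units now-axes [0.024 0.007 0.58 ] after-yaw axes [0.016 0.004 0.58 ] yaw rad -0.003
```

View pics/ins.png

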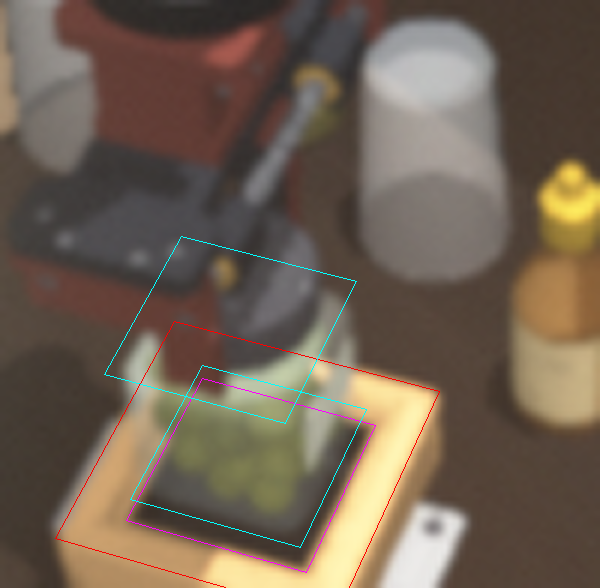

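Overlay: the red rim outline fits the oak frame, and the jar's base front edge (about (135,490) to (305,540) in the crop) lies on the cyan prediction inside the magenta well. Going down now.

{"method": "move_arm", "body": {"steps": [{"gripper": 1, "x": 0.02, "y": 0.005, "z": 0.1, "yaw": 0}, {"gripper": 1, "x": 0, "y": 0, "z": 0.12, "yaw": 0}, {"gripper": 1, "x": 0, "y": 0, "z": 0.1, "yaw": 0}]}}

```text
time: 7.38
ee_pos: [544.6, 108.1, 115.3]
orientation: [[0.887, 0.462, -0.014], [0.462, -0.887, -0.001], [-0.013, -0.005, -1.0]]
wrist_force: [-0.7, 0.1, -5.9]
grip_width: 63.7
```

```bash
python3 go.py 543.5 107.5 96 27.7
```

```text
t 7.38 pos [544.6 108.1 115.3] yaw 27.53 tilt [-0.0139 -0.0013] F [-0.7  0.1 -5.9] M [-0.07  0.   -0.04] w 63.7 j6 -0.41
need tool units now-axes [-0.017  0.002  0.323] after-yaw axes [-0.022  0.     0.322] yaw rad -0.003
```

Bottom at 27.5 mm, so it's already 14 mm into the well with no contact.

{"method": "move_arm", "body": {"steps": [{"gripper": 1, "x": -0.01, "y": 0, "z": 0.12, "yaw": 0}, {"gripper": 1, "x": 0, "y": 0, "z": 0.1, "yaw": 0}]}}

```text
time: 7.62
ee_pos: [543.8, 107.8, 101.1]
orientation: [[0.887, 0.462, -0.014], [0.462, -0.887, -0.001], [-0.013, -0.005, -1.0]]
wrist_force: [-0.2, 0.6, -6.3]
grip_width: 63.6
```

```bash
python3 go.py 543.5 107.5 96 27.7
```

```text
t 7.62 pos [543.8 107.8 101.1] yaw 27.54 tilt [-0.0141 -0.0014] F [-0.2  0.6 -6.3] M [-0.02  0.05 -0.01] w 63.6 j6 -0.41
need tool units now-axes [-0.005  0.003  0.085] after-yaw axes [-0.007  0.003  0.085] yaw rad -0.003
```

{"method": "move_arm", "body": {"steps": [{"gripper": 1, "x": 0, "y": 0, "z": 0.08, "yaw": 0}]}}

```text
time: 7.75
ee_pos: [543.5, 107.8, 95.9]
orientation: [[0.887, 0.462, -0.015], [0.462, -0.887, -0.001], [-0.014, -0.006, -1.0]]
wrist_force: [-7.8, 4.3, 17.1]
grip_width: 63.6
```

{"method": "move_arm", "body": {"steps": [{"gripper": 1, "x": 0, "y": 0, "z": 0.04, "yaw": 0}]}}

```text
time: 7.88
ee_pos: [543.1, 108.7, 95.1]
orientation: [[0.887, 0.462, -0.015], [0.462, -0.887, 0.0], [-0.014, -0.007, -1.0]]
wrist_force: [-11.4, 3.1, 31.8]
grip_width: 63.5
```

```bash
python3 go.py 543.5 107.5 96 27.7
```

```text
t 7.88 pos [543.1 108.7  95.1] yaw 27.5 tilt [-0.0153  0.0002] F [-11.4   3.1  31.8] M [ 0.44  1.85 -0.01] w 63.5 j6 -0.41
need tool units now-axes [-0.003  0.02  -0.016] after-yaw axes [-0.003  0.02  -0.016] yaw rad -0.004
```

The jar is on the floor of the well (contact at TCP ≈ 96 = 8 + 87.8). It's held about 1.4° tilted, so I'll let go so it settles flat, then regrip.

{"method": "move_arm", "body": {"steps": [{"gripper": 1, "x": 0, "y": 0, "z": -0.015, "yaw": 0}, {"gripper": -1, "x": 0, "y": 0, "z": 0, "yaw": 0}, {"gripper": -1, "x": 0, "y": 0, "z": 0, "yaw": 0}, {"gripper": -1, "x": 0, "y": 0, "z": 0, "yaw": 0}]}}

```text
time: 8.38
ee_pos: [545.4, 108.8, 97.7]
orientation: [[0.887, 0.462, -0.01], [0.462, -0.887, 0.0], [-0.009, -0.005, -1.0]]
wrist_force: [0.1, -0.1, 0.0]
grip_width: 87.0
```

```bash
python3 go.py 541.2 108.5 96 27.7; python3 - <<'E'
from m2 import *
b=grab('side'); C=cloud(b)
s=C[100:220,190:300]; q=s[(abs(s[...,2]-122)<8)&(np.hypot(s[...,0]-541,s[...,1]-108)<34)]
A=np.c_[q[:,:2]-[541,108],np.ones(len(q))]; w,*_=np.linalg.lstsq(A,q[:,2],rcond=None); print('lid-top depth pts',len(q),'plane slope',w.round(3),q.min(0),q.max(0))
save(cv2.resize(b['img'][120:218,190:290],None,fx=6,fy=6,interpolation=cv2.INTER_CUBIC),'pics/seat.png')
E
```

```text
t 8.38 pos [545.4 108.8  97.7] yaw 27.51 tilt [-0.0103  0.0004] F [ 0.1 -0.1  0. ] M [-0.07  0.04 -0.04] w 87.0 j6 -0.41
need tool units now-axes [-0.065 -0.027  0.029] after-yaw axes [-0.065 -0.028  0.029] yaw rad -0.003
lid-top depth pts 187 plane slope [1.90000e-02 8.00000e-03 1.21365e+02] [519.67334018  77.53756271 114.10881579] [571.81618987 131.59355281 126.32290214]
```

View pics/seat.png

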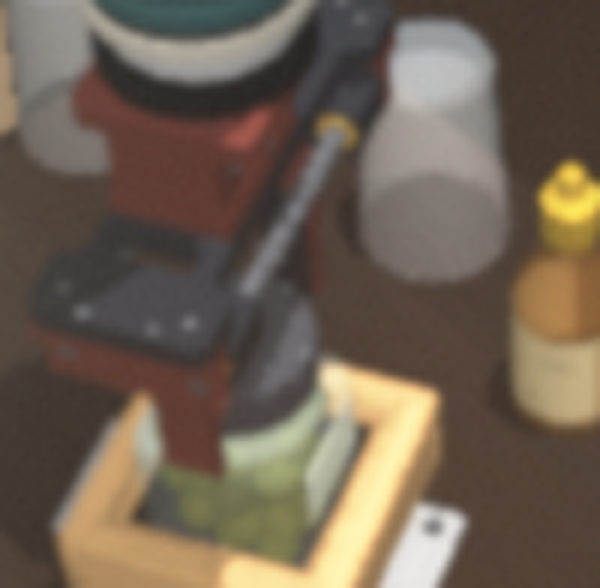

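Released, the jar stands flat in the well: lid top at 121.4 mm against 122 expected, base down inside the walls. Regripping for the unscrewing.

{"method": "move_arm", "body": {"steps": [{"gripper": -1, "x": -0.046, "y": -0.024, "z": 0.06, "yaw": 0}, {"gripper": -1, "x": 0, "y": 0, "z": 0, "yaw": 0}]}}

```text
time: 8.68
ee_pos: [542.1, 108.8, 93.8]
orientation: [[0.887, 0.462, -0.01], [0.462, -0.887, 0.0], [-0.009, -0.005, -1.0]]
wrist_force: [-0.2, 1.0, -1.5]
grip_width: 87.7
```

```bash
python3 go.py 542.3 108.6 94.5 27.7
```

```text
t 8.68 pos [542.1 108.8  93.8] yaw 27.5 tilt [-0.0104  0.0004] F [-0.2  1.  -1.5] M [-0.03  0.04 -0.01] w 87.7 j6 -0.41
need tool units now-axes [ 0.002  0.005 -0.012] after-yaw axes [ 0.002  0.005 -0.012] yaw rad -0.003
```

{"method": "move_arm", "body": {"steps": [{"gripper": 1, "x": 0, "y": 0, "z": 0, "yaw": 0}, {"gripper": 1, "x": 0, "y": 0, "z": 0, "yaw": 0}, {"gripper": 1, "x": 0, "y": 0, "z": 0, "yaw": 0}, {"gripper": 1, "x": 0, "y": 0, "z": 0, "yaw": 0}], "squeeze": 45}}

```text
time: 9.18
ee_pos: [542.6, 109.0, 93.7]
orientation: [[0.887, 0.462, -0.009], [0.462, -0.887, 0.001], [-0.008, -0.005, -1.0]]
wrist_force: [0.5, 1.1, -1.6]
grip_width: 63.7
```

```bash
python3 go.py 542.3 108.6 94.5 27.7
```

```text
t 9.18 pos [542.6 109.   93.7] yaw 27.5 tilt [-0.0095  0.0008] F [ 0.5  1.1 -1.6] M [-0.02  0.04  0.01] w 63.7 j6 -0.41
need tool units now-axes [-0.008  0.003 -0.013] after-yaw axes [-0.008  0.003 -0.013] yaw rad -0.004
```

{"method": "move_arm", "body": {"steps": [{"gripper": 1, "x": 0, "y": 0, "z": 0, "yaw": -0.1}, {"gripper": 1, "x": 0, "y": 0, "z": 0, "yaw": -0.1}, {"gripper": 1, "x": 0, "y": 0, "z": -0.004, "yaw": -0.1}, {"gripper": 1, "x": 0, "y": 0, "z": -0.004, "yaw": -0.1}]}}

```text
time: 9.68
ee_pos: [542.8, 108.9, 94.3]
orientation: [[0.63, 0.777, -0.009], [0.777, -0.63, 0.001], [-0.005, -0.008, -1.0]]
wrist_force: [1.9, 0.6, -0.3]
grip_width: 63.6
```

```bash
python3 go.py 542.6 109 94.5 107.5
```

```text
t 9.68 pos [542.8 108.9  94.3] yaw 50.95 tilt [-0.0094  0.0012] F [ 1.9  0.6 -0.3] M [-0.1  -0.05 -0.34] w 63.6 j6 -0.82
need tool units now-axes [-0.001 -0.004 -0.003] after-yaw axes [ 0.002 -0.003 -0.003] yaw rad -0.987
```

{"method": "move_arm", "body": {"steps": [{"gripper": 1, "x": 0, "y": 0, "z": -0.005, "yaw": -0.12}, {"gripper": 1, "x": 0, "y": 0, "z": -0.005, "yaw": -0.12}, {"gripper": 1, "x": 0, "y": 0, "z": -0.005, "yaw": -0.12}, {"gripper": 1, "x": 0, "y": 0, "z": -0.006, "yaw": -0.12}]}}

```text
time: 10.18
ee_pos: [542.1, 108.9, 95.0]
orientation: [[0.185, 0.983, -0.011], [0.983, -0.185, 0.001], [-0.001, -0.011, -1.0]]
wrist_force: [1.8, -0.4, -0.8]
grip_width: 62.9
```

```bash
python3 go.py 542.6 109 95.5 112.5
```

```text
t 10.18 pos [542.1 108.9  95. ] yaw 79.34 tilt [-0.0111  0.0011] F [ 1.8 -0.4 -0.8] M [ 0.02 -0.09  0.04] w 62.9 j6 -1.31
need tool units now-axes [ 0.004  0.008 -0.008] after-yaw axes [-0.001  0.009 -0.008] yaw rad -0.579
```

{"method": "move_arm", "body": {"steps": [{"gripper": 1, "x": 0, "y": 0, "z": -0.006, "yaw": -0.14}, {"gripper": 1, "x": 0, "y": 0, "z": -0.006, "yaw": -0.14}, {"gripper": 1, "x": 0, "y": 0, "z": -0.006, "yaw": -0.14}, {"gripper": 1, "x": 0, "y": 0, "z": -0.003, "yaw": -0.12}]}}

```text
time: 10.68
ee_pos: [543.0, 109.1, 96.4]
orientation: [[-0.363, 0.932, -0.01], [0.932, 0.364, 0.002], [0.005, -0.008, -1.0]]
wrist_force: [0.4, 0.9, -1.0]
grip_width: 63.4
```

```bash
python3 go.py 542.6 109 135 112.5; python3 - <<'E'
from h import *
b=grab('side');a=grab('top')
save(np.hstack([cv2.resize(b['img'][120:218,190:280],(540,588),interpolation=cv2.INTER_CUBIC),cv2.resize(a['img'][180:290,190:240],(260,588))]),'pics/turn.png')
for nm,d in(('side',b),('top',a)):
  for r in (-62.3,23): 
    t=np.radians(r); print(nm,r,proj(d,[[541.2+28.5*np.cos(t),108.5+28.5*np.sin(t),125]]))
E
```

```text
t 10.68 pos [543.  109.1  96.4] yaw 111.31 tilt [-0.0096  0.0015] F [ 0.4  0.9 -1. ] M [ 0.18 -0.08  0.07] w 63.4 j6 -1.87
need tool units now-axes [ 0.004 -0.011 -0.644] after-yaw axes [ 0.001 -0.006 -0.644] yaw rad -0.021
side -62.3 [[240.01755343 177.48364226]]
side 23 [[233.96812817 165.58455242]]
top -62.3 [[251.39121699 224.50512298]]
top 23 [[231.36438955 217.47471423]]
```

View pics/turn.png

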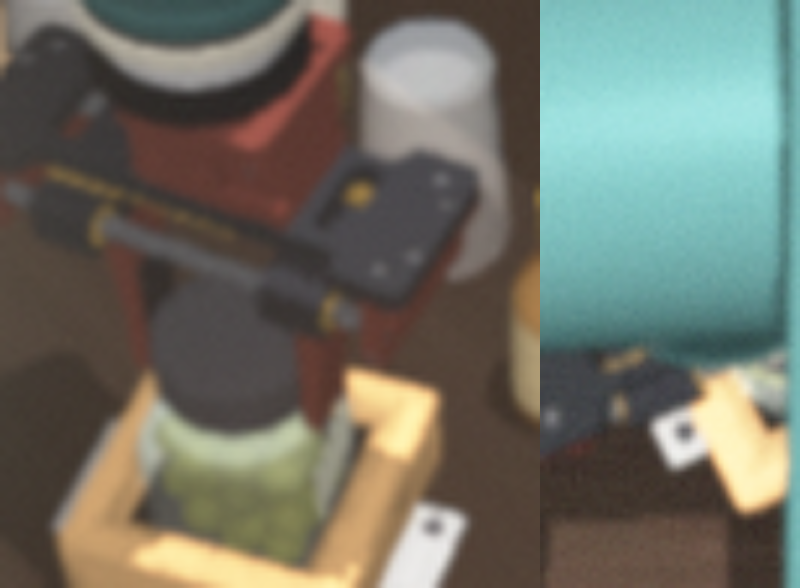

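The pip is hidden behind the gripper. The 0.34 N m resistance that fell away after the sealing range shows the lid itself turned: 84° of tool turn, with the jar's share at most 10°. I'll lift slowly and watch the load; it should be about 0.9 N, not 5.3 N.

{"method": "move_arm", "body": {"steps": [{"gripper": 1, "x": 0, "y": 0, "z": -0.08, "yaw": 0}, {"gripper": 1, "x": 0, "y": 0, "z": -0.08, "yaw": 0}]}}

```text
time: 11.02
ee_pos: [542.4, 109.1, 106.0]
orientation: [[-0.356, 0.934, -0.011], [0.934, 0.356, 0.001], [0.005, -0.01, -1.0]]
wrist_force: [-0.6, 0.2, -1.3]
grip_width: 63.4
```

```bash
python3 go.py 542.6 109 128 112.5
```

```text
t 11.03 pos [542.4 109.1 106. ] yaw 110.88 tilt [-0.0111  0.0014] F [-0.6  0.2 -1.3] M [ 0.19 -0.06 -0.  ] w 63.4 j6 -1.86
need tool units now-axes [-0.    -0.001 -0.366] after-yaw axes [-0.002  0.003 -0.366] yaw rad -0.028
```

{"method": "move_arm", "body": {"steps": [{"gripper": 1, "x": 0, "y": 0, "z": -0.12, "yaw": 0}, {"gripper": 1, "x": 0, "y": 0, "z": -0.14, "yaw": 0}, {"gripper": 1, "x": 0, "y": 0, "z": -0.08, "yaw": 0}]}}

```text
time: 11.4
ee_pos: [542.5, 108.8, 128.3]
orientation: [[-0.355, 0.935, -0.011], [0.935, 0.355, 0.001], [0.005, -0.01, -1.0]]
wrist_force: [-0.9, -0.3, -1.5]
grip_width: 63.4
```

```bash
python3 go.py 542.6 109 128 112.5; python3 - <<'E'
from h import *
b=grab('side')
save(cv2.resize(b['img'][105:218,185:285],None,fx=5.3,fy=5.3,interpolation=cv2.INTER_CUBIC),'pics/lift.png')
E
```

```text
t 11.4 pos [542.5 108.8 128.3] yaw 110.79 tilt [-0.011   0.0011] F [-0.9 -0.3 -1.5] M [0.08 0.03 0.07] w 63.4 j6 -1.86
need tool units now-axes [0.003 0.003 0.005] after-yaw axes [0.003 0.003 0.005] yaw rad -0.03
```

View pics/lift.png

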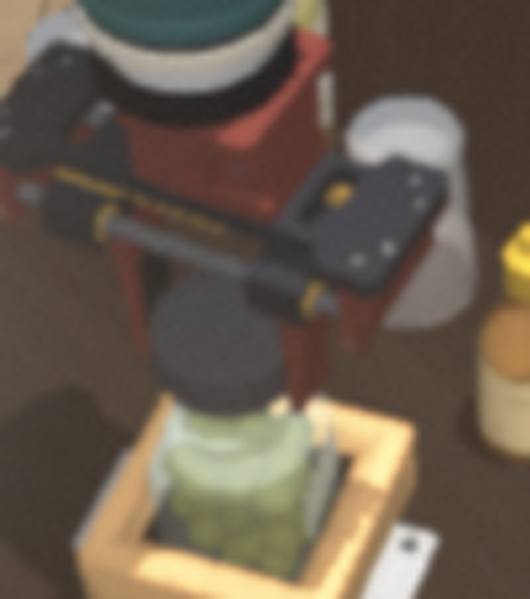

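The lid is off and held over the open neck, and the jar stands in the well. I'll hold briefly, check that it's still and the bystanders are unmoved, then hand in.

```bash
cp side.npz now.npz; python3 - <<'E'
from h import *
t=grab('top'); s=state(); print(s['time'],s['ee_pos'].round(1),abs(s['qvel']).max().round(4),s['wrist_force'].round(1),s['grip_width'])
b=np.load('now.npz')['img'].astype(int); o=cv2.cvtColor(cv2.imread('pics/side0.png'),cv2.COLOR_BGR2RGB).astype(int)
o2=cv2.cvtColor(cv2.imread('pics/top0.png'),cv2.COLOR_BGR2RGB).astype(int)
for n,w in dict(bitters=(273,145,300,195),jigger=(312,172,340,218),cellar=(325,212,365,255),tumbler=(255,120,280,170)).items():
    print(n,'side diff',abs(b-o)[w[1]:w[3],w[0]:w[2]].mean().round(1))
for n,w in dict(bitters=(245,145,277,185),jigger=(303,133,333,170),cellar=(343,150,388,195),tumbler=(185,130,228,178)).items():
    print(n,'top diff',abs(t['img'].astype(int)-o2)[w[1]:w[3],w[0]:w[2]].mean().round(1))
E
```

```text
11.5 [542.8 108.8 128.3] 0.0127 [ 0.2 -0.4 -1. ] 63.480153456957126
bitters side diff 2.1
jigger side diff 0.9
cellar side diff 0.8
tumbler side diff 20.6
bitters top diff 46.0
jigger top diff 25.5
cellar top diff 29.4
tumbler top diff 51.2
```

```bash
python3 -c "
from station import bot,state; s=state(); print(s['time'],s['wrist_force'],abs(s['qvel']).max()); print(bot.sign_off())"
```

```text
11.5 [ 0.1961137  -0.36476032 -0.96182927] 0.012740735592561591
the job is handed in; nothing more can be done
None
```

I set the jar upright in the large brace's well, unscrewed the lid, and handed in at 11.5 s while still holding the lid over the open mouth.

**Seating:** The jar reached the well floor at the expected height, but tilted about 1.4°. I let go so it could settle flat, then gripped the lid again. The lid top then measured 121.4 mm, against 122 mm expected.

**Unscrewing:** I turned the gripper 84° counter-clockwise. The resistance was about 0.34 N m at first and then fell away. On lifting, the load was 1.0–1.5 N, so the lid alone came up and the jar stayed down.

**Final hold:** The lid is about 18 mm above the mouth, worked out from the arm's height rather than measured. The last side picture shows it clear over the neck, with the jar standing in the well. The tool's tilt changed by less than 0.2° after the regrip, and the arm was practically still (joint speeds at most 0.013 rad/s).

**Checks that failed or disagreed:**
- **Pip:** the gripper hid it, so I judged the lid's turn only from the tool turn, the torque and the load.
- **Bystanders:** the side view shows the bitters, jigger and cellar unchanged. The numeric check of the tumbler (side difference 20.6) is not usable because the gripper overlaps it. By eye it had not moved in side crops taken before the turn and right after it. In the top view all four differ from the start (25–51). I put that down to the arm covering the area, but I did not verify it.

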